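# Feel out the worn pivot post and reject it

### The arm

A 6-joint arm with a two-finger parallel gripper is mounted at the origin on a cart in front of the work surface, level with it; the furniture and walls round the work are solid. World frame = base frame: x ahead of the robot, y to its left, z up, the work surface at z = 0. Lengths are in m, angles in rad, forces in N, time in s.
With the tool pointing down it reaches from about 0.3 to 0.875 m from the base axis. Payload 6.4 kg.
Tool frame: the origin (TCP) lies midway between the tips of the shut fingers; the grasp point (between the pads) lies 19 mm behind it (grip_depth is the distance from the TCP to the grasp point, in m); z points along the fingers, y is the line along which they close (so a half turn about z gives the same grasp; the last joint's range is limited). The gripper opens to 85 mm and grips with 20 to 120 N. Pads are 22 mm wide; open, the fingers measure 114 mm over their backs; the gripper's body (76 mm by 85 mm) begins 54 mm behind the grasp point. The pads swing forward as they close: fully open they stand 13 mm farther back than shut.
Start: joints at [-1.32, 0.181, 1.607, -0, 1.354, -0.206], TCP at [0.254, -0.516, 0.231] pointing down, gripper open.
Joint ranges: [-2.99, 2.99], [-0.89, 2.07], [0.3, 2.58], [-1.14, 4.28], [0, 2.63], [-3.12, 3.12]. Speed limits (rad/s): [2.57, 2.57, 3.01, 3.14, 3.14, 3.14].

### API

Orientations are given as a rotation vector (axis times angle).
In Python, from station import observe, read_camera, close_job, grip_depth gives the robot as it stands. The module is installed in compiled form; this text tells all that it offers.
- The arm moves only by the tool send_rows, never from a script. Its argument "deltas" is one flat list of numbers, 6 for each row, row after row: the shift along the tool's x, y, z in mm, then the turn, a rotation vector about the tool's x, y, z in degrees. In form: [tx, ty, tz, rx, ry, rz, tx, ty, tz, rx, ry, rz, ...]. A call has 1 to 12 rows; each row shifts and turns the commanded pose from where the row before left it, along the tool's axes as they then stand; what a row does not reach is not made up. A row lasts 1/10 s, in which the tool goes at most 50 mm and 8.59 degrees, less where a joint would pass 70% of its speed; a pose out of reach is approached as far as the arm can. A call with a gripper value outside its range is refused whole. "jaw" is the opening in per cent of the stroke, from 0 (shut) to 100 (fully open), set as the call begins (left out, the last holds). The fingers move at their own pace and stop on an object; the grip force is fixed at half the most. Time passes only in rows, so rows that do not move let the fingers close. It gives the time, the measured TCP pose, the force, the opening and the grip force at its end, in the units of the state.
- observe(): the state, without advancing time (a new reading comes with each control period).
- read_camera(name): name is "side" or "top"; returns a dict with "frame" (420x560x3 uint8, red, green, blue), "fx", "fy", "cx", "cy" (pixels), "rvec" (rotation vector, rad) and "tvec" (3), from world to camera coordinates, as OpenCV has them. Camera axes: x right, y down, z forward; pixel columns grow to the right and rows downward; lengths in m; the calibration is good to about 2 mm. A picture is of the moment at which its call begins. There is no depth.
- close_job(): hands the job in; it is judged then, once.
The state is a dict: "t": time; "joints": joint angles; "dq": joint speeds; "effort": joint torques, N m; "eef_pos": TCP position; "tool_rot": TCP orientation; "force": force on the tool from outside, world axes, zero at the start; "wrist_torque": the same for the moment, N m; "grip_width": finger opening in m; "gripper_force": force on a finger pad.
Only numpy, scipy, OpenCV 4.12 (cv2) and the standard library are available. Lean on these libraries where they do the work, as an engineer would, in place of code of your own. Each camera call takes 0.05 s, during which the arm holds its last target. There are 200 camera calls.

### The job

One of the three spare pivot posts in the rack has a worn bushing: rock the spindles along their feet, twice to and fro and gently, so that no bushing is strained and no foot tips in its pocket, until you have felt which one has play. Set that post down gently in the grey reject tray, standing on its foot, and leave its spindle leaning at the end of its play as the reject mark. The two sound posts stay seated in the rack and the things around stay where they are.

Things in the scene. Friction and masses are not known exactly. Their poses are not given: they have to be found in the camera images.
- housing_a (a point): centre of one of three look-alike pivot posts, 19 mm above its underside: dark steel foot 110 (x, its length) x 54 (y) x 16 mm high with a round grey bushing housing, 50 mm across, up to 38 mm above the underside; 0.75 to 0.97 kg; z up. The foot stands loosely (1.5 mm to spare all round) in a pocket of the rack; which post is in which pocket varies. May be lifted by its spindle
- spindle_a (a point): centre of the top end of the 12 mm thick steel spindle standing up out of housing_a, 88 mm above the foot's underside; bare for 47 mm down to a brass collar. Rocks only along the foot's x, on a pivot 58 mm below its top; near mid-play at the start, stays where left. Sound: top gives under 1 mm each way, then resists springily, about 2.5 N per mm. Worn: top moves 8 to 9 mm each way at under 1 N first
- housing_b (a point): centre of one of three look-alike pivot posts, 19 mm above its underside: dark steel foot 110 (x, its length) x 54 (y) x 16 mm high with a round grey bushing housing, 50 mm across, up to 38 mm above the underside; 0.75 to 0.97 kg; z up. The foot stands loosely (1.5 mm to spare all round) in a pocket of the rack; which post is in which pocket varies. May be lifted by its spindle
- spindle_b (a point): centre of the top end of the 12 mm thick steel spindle standing up out of housing_b, 88 mm above the foot's underside; bare for 47 mm down to a brass collar. Rocks only along the foot's x, on a pivot 58 mm below its top; near mid-play at the start, stays where left. Sound: top gives under 1 mm each way, then resists springily, about 2.5 N per mm. Worn: top moves 8 to 9 mm each way at under 1 N first
- housing_c (a point): centre of one of three look-alike pivot posts, 19 mm above its underside: dark steel foot 110 (x, its length) x 54 (y) x 16 mm high with a round grey bushing housing, 50 mm across, up to 38 mm above the underside; 0.75 to 0.97 kg; z up. The foot stands loosely (1.5 mm to spare all round) in a pocket of the rack; which post is in which pocket varies. May be lifted by its spindle
- spindle_c (a point): centre of the top end of the 12 mm thick steel spindle standing up out of housing_c, 88 mm above the foot's underside; bare for 47 mm down to a brass collar. Rocks only along the foot's x, on a pivot 58 mm below its top; near mid-play at the start, stays where left. Sound: top gives under 1 mm each way, then resists springily, about 2.5 N per mm. Worn: top moves 8 to 9 mm each way at under 1 N first
- collar_a (a point): centre of the top face of the brass collar (27 mm across) round the foot of spindle_a, 41 mm above the foot's underside; the collar is the springy part of the bushing: upright at rest, it leans only as far as the spindle is pushed against the end of its play, about 0.05 rad for 8 N at 52 mm above the pivot
- collar_b (a point): centre of the top face of the brass collar (27 mm across) round the foot of spindle_b, 41 mm above the foot's underside; the collar is the springy part of the bushing: upright at rest, it leans only as far as the spindle is pushed against the end of its play, about 0.05 rad for 8 N at 52 mm above the pivot
- collar_c (a point): centre of the top face of the brass collar (27 mm across) round the foot of spindle_c, 41 mm above the foot's underside; the collar is the springy part of the bushing: upright at rest, it leans only as far as the spindle is pushed against the end of its play, about 0.05 rad for 8 N at 52 mm above the pivot
- rack: fixed aluminium rack plate 150 (x) x 270 (y) x 20 mm; origin at the centre of its underside; three pockets 12 mm deep (floor 8 mm above the worktop) side by side along its y at -85, 0 and +85 mm, their length along its x. A level push of about 7 N on a spindle starts to tip a post in its pocket
- reject_tray: fixed open grey tray, the reject tray, 190 (x) x 130 (y) x 30 mm high, walls and floor 4 mm thick; origin at the centre of its underside, x along its length
- usb_charger_a: bystander: white plug-in charger 38 x 57 x 27 mm on the worktop beyond the rack's left end; origin at its underside
- solder_spool: bystander: white reel of wire, about 56 mm across, 46 mm high, standing on the worktop to the right of the tray; origin at its underside

How it is judged:
On the way, in this order (a step that is already met when the one before it is completed fails the run):
1. the worn spindle is rocked over one way (a spindle's top more than 5 mm off the middle, towards its foot's +x) ((x of spindle_a in the frame of housing_a above 0.005 m or x of spindle_b in the frame of housing_b above 0.005 m or x of spindle_c in the frame of housing_c above 0.005 m)).
2. then over the other way (more than 5 mm towards -x) ((x of spindle_a in the frame of housing_a below -0.005 m or x of spindle_b in the frame of housing_b below -0.005 m or x of spindle_c in the frame of housing_c below -0.005 m)).
3. and back again (more than 5 mm towards +x) ((x of spindle_a in the frame of housing_a above 0.005 m or x of spindle_b in the frame of housing_b above 0.005 m or x of spindle_c in the frame of housing_c above 0.005 m)).
4. a post is lifted out of the rack (height (world z) of any of housing_a, housing_b, housing_c above 0.06 m), for 0.1 s.
At the end, for the whole second after the job is handed in: one post stands upright (within 0.08 rad), foot flat on the reject tray's floor, centre within 50 mm of the tray's, its spindle left leaning (top over 5 mm off the middle, as only the worn one stays); the others stand seated in their pockets (within 6 mm and 0.03 rad) (((horizontal distance between housing_a and reject_tray below 0.05 m and z of housing_a in the frame of reject_tray between 0.015 and 0.028 m and angle between housing_a's own z axis and vertical below 0.08 rad and (x of spindle_a in the frame of housing_a above 0.005 m or x of spindle_a in the frame of housing_a below -0.005 m) and angle between each of housing_b, housing_c's own z axis and vertical below 0.03 rad and distance of each of housing_b, housing_c from where it was at the start of the episode below 0.006 m) or (horizontal distance between housing_b and reject_tray below 0.05 m and z of housing_b in the frame of reject_tray between 0.015 and 0.028 m and angle between housing_b's own z axis and vertical below 0.08 rad and (x of spindle_b in the frame of housing_b above 0.005 m or x of spindle_b in the frame of housing_b below -0.005 m) and angle between each of housing_a, housing_c's own z axis and vertical below 0.03 rad and distance of each of housing_a, housing_c from where it was at the start of the episode below 0.006 m) or (horizontal distance between housing_c and reject_tray below 0.05 m and z of housing_c in the frame of reject_tray between 0.015 and 0.028 m and angle between housing_c's own z axis and vertical below 0.08 rad and (x of spindle_c in the frame of housing_c above 0.005 m or x of spindle_c in the frame of housing_c below -0.005 m) and angle between each of housing_a, housing_b's own z axis and vertical below 0.03 rad and distance of each of housing_a, housing_b from where it was at the start of the episode below 0.006 m))); the robot touches nothing.
It fails at once if a bushing is strained: a collar leans more than 0.06 rad in its housing (angle between the z axis of collar_a and the z axis of housing_a, either way round above 0.06 rad or angle between the z axis of collar_b and the z axis of housing_b, either way round above 0.06 rad or angle between the z axis of collar_c and the z axis of housing_c, either way round above 0.06 rad).
It fails at once if a post is tipped in its pocket (over 0.07 rad) by a hard push on its spindle ((angle between the z axis of collar_a and the z axis of housing_a, either way round above 0.02 rad and angle between housing_a's own z axis and vertical above 0.07 rad and height (world z) of housing_a below 0.04 m and horizontal distance between housing_a and rack below 0.12 m) or (angle between the z axis of collar_b and the z axis of housing_b, either way round above 0.02 rad and angle between housing_b's own z axis and vertical above 0.07 rad and height (world z) of housing_b below 0.04 m and horizontal distance between housing_b and rack below 0.12 m) or (angle between the z axis of collar_c and the z axis of housing_c, either way round above 0.02 rad and angle between housing_c's own z axis and vertical above 0.07 rad and height (world z) of housing_c below 0.04 m and horizontal distance between housing_c and rack below 0.12 m)).
It fails at once if a post is dropped into the tray (faster than 0.6 m/s there) ((horizontal distance between housing_a and reject_tray below 0.12 m and height (world z) of housing_a below 0.08 m and linear speed of post_a above 0.6 m/s) or (horizontal distance between housing_b and reject_tray below 0.12 m and height (world z) of housing_b below 0.08 m and linear speed of post_b above 0.6 m/s) or (horizontal distance between housing_c and reject_tray below 0.12 m and height (world z) of housing_c below 0.08 m and linear speed of post_c above 0.6 m/s)).
It fails at once if a bystander is moved by more than 20 mm (distance of any of usb_charger_a, solder_spool from where it was at the start of the episode above 0.02 m).
It also fails if it takes over 72 s, if anything falls off the work surface, if the arm or the gripper's body presses on something with over 40 N, if the wrist force passes 120 N, or if a joint passes its speed limit or range.

## Working session

There is one attempt and no reset: what is moved stays moved. The work goes in short steps, Python scripts to look and compute and a tool call to move; the robot and the scene stay as the last step left them, time stands still between calls to the robot, and variables do not carry over. Pictures are saved under pics/ and viewed, at most 10 in all, crops included, and the job is handed in when it is done.

Besides the shell and the picture viewer there is one more tool, called after "Emit:" by a JSON object that holds its "name" and its "arguments", one argument or row to a line. send_rows: Moves the arm, as the interface text tells. Its arguments: {"type":"object","properties":{"deltas":{"type":"array"},"jaw":{"type":"number"}},"required":["deltas"]}

```bash
mkdir -p pics; python3 - <<'E'
from station import *
import cv2
print(observe(), grip_depth)
for n in("top","side"):
    c=read_camera(n); cv2.imwrite(f"pics/{n}0.png",c["frame"][:,:,::-1]); print(n,{k:v for k,v in c.items() if k!="frame"})
E
```

```text
{'t': 0.0, 'joints': array([-1.32034182e+00,  1.81555501e-01,  1.60801165e+00,  1.88841011e-05,
        1.35379485e+00, -2.06300797e-01]), 'dq': array([ 0.00021745,  0.00068552,  0.00119766, -0.00043715, -0.00033555,
        0.00114864]), 'effort': array([-8.50841916e-04, -4.44869006e+01, -3.51337552e+01, -3.89834213e-04,
        9.13171767e-03,  2.68757091e-06]), 'eef_pos': array([ 0.25347777, -0.51549843,  0.23037426]), 'tool_rot': array([-3.05829919e+00, -7.10842214e-01,  3.23798238e-05]), 'force': array([ 0.03406919,  0.51028337, -0.02549301]), 'wrist_torque': array([-0.00656395, -0.02114921,  0.00139985]), 'gripper_force': 0.0, 'grip_width': 0.08571061409683932} 0.0187
top {'fx': 478.6039721786059, 'fy': 478.6039721786059, 'cx': 282.77539011704977, 'cy': 213.8702247519855, 'rvec': array([ 2.14049732, -2.18776735,  0.11520175]), 'tvec': array([0.0222602 , 0.53252018, 1.51297598])}
side {'fx': 399.4489654630405, 'fy': 399.4489654630405, 'cx': 270.02448036913205, 'cy': 211.41187745672318, 'rvec': array([ 0.76060785, -2.56411042,  1.11138804]), 'tvec': array([0.42373203, 0.26123179, 1.18792447])}
```

View pics/top0.png

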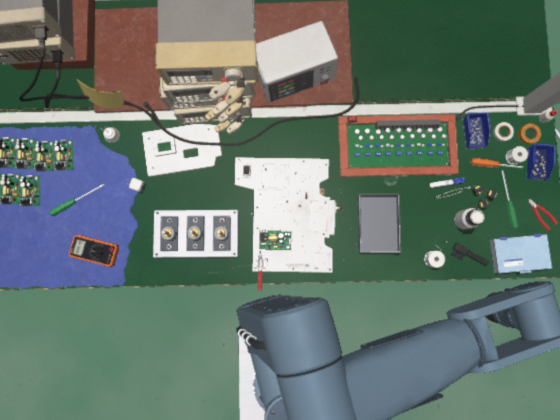

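View pics/side0.png

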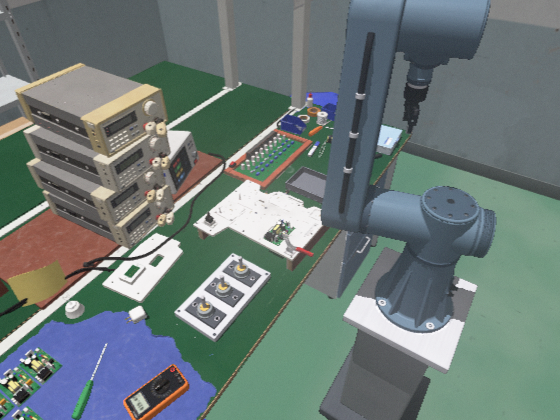

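```bash
cat > h.py <<'E'
from station import *
import cv2, numpy as np
def ray(c,uv,z):
    R=cv2.Rodrigues(c["rvec"])[0]; o=-R.T@c["tvec"]
    d=R.T@np.array([(uv[0]-c["cx"])/c["fx"],(uv[1]-c["cy"])/c["fy"],1])
    return o+d*(z-o[2])/d[2]
def proj(c,p):
    K=np.array([[c["fx"],0,c["cx"]],[0,c["fy"],c["cy"]],[0,0,1]])
    return cv2.projectPoints(np.array([p],float),c["rvec"],c["tvec"],K,None)[0].ravel()
def bigrect(mask):
    cs=cv2.findContours(mask.astype(np.uint8),cv2.RETR_EXTERNAL,cv2.CHAIN_APPROX_NONE)[0]
    return sorted(cs,key=cv2.contourArea)[::-1]
E
python3 - <<'E'
from h import *
c=read_camera("top"); f=c["frame"]; s=read_camera("side")
cv2.imwrite("pics/c1.png",np.vstack([np.hstack([cv2.resize(f[200:266,145:245],(800,528),interpolation=cv2.INTER_CUBIC)])])[:,:,::-1])
cv2.imwrite("pics/c2.png",cv2.resize(s["frame"][245:345,165:285],(720,600),interpolation=cv2.INTER_CUBIC)[:,:,::-1])
print(f[213,157],f[233,182],f[223,379],f[196,379],f[250,379])
# rack
roi=f[200:266,140:250].astype(int); m=roi.min(2)>120
k=bigrect(m)[0]+[140,200]; r=cv2.minAreaRect(k); b=cv2.boxPoints(r); print("rack px",r)
P=np.array([ray(c,p,.02) for p in b]); print(P.round(4),P.mean(0),np.linalg.norm(np.diff(P,axis=0),axis=1))
roi=f[180:262,345:415].astype(int); m=(roi.max(2)-roi.min(2)<25)&(roi.min(2)>45)
k=bigrect(m)[0]+[345,180]; r=cv2.minAreaRect(k); b=cv2.boxPoints(r); print("tray px",r)
P=np.array([ray(c,p,.03) for p in b]); print(P.round(4),P.mean(0),np.linalg.norm(np.diff(P,axis=0),axis=1))
E
```

```text
[136 137 144] [242 240 243] [139 140 145] [73 74 75] [139 139 146]
rack px ((195.0, 233.5), (47.0, 84.0), 90.0)
[[0.5558 0.4316 0.02  ]
 [0.5498 0.1589 0.02  ]
 [0.3979 0.1606 0.02  ]
 [0.4037 0.4305 0.02  ]] [0.47678135 0.29538574 0.02      ] [0.27284764 0.15193096 0.26994537]
tray px ((378.5, 223.0), (60.0, 43.0), 90.0)
[[ 0.5954 -0.2308  0.03  ]
 [ 0.5923 -0.3697  0.03  ]
 [ 0.3991 -0.3603  0.03  ]
 [ 0.402  -0.2233  0.03  ]] [ 0.49717848 -0.2960381   0.03      ] [0.13891271 0.19343619 0.13702997]
```

View pics/c1.png

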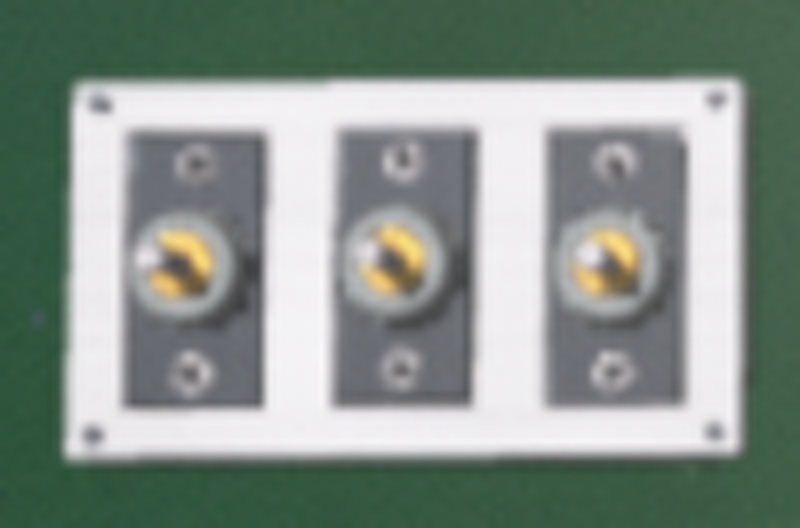

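View pics/c2.png

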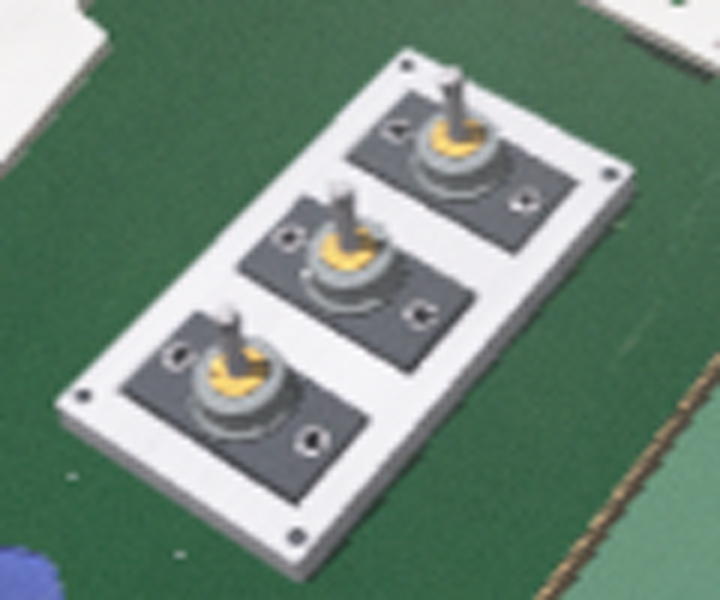

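```bash
python3 - <<'E'
from h import *
from scipy.optimize import least_squares
c=read_camera("top"); s=read_camera("side")
T=lambda u,v:(145+u/8-.44,200+v/8-.44); S=lambda u,v:(165+u/6-.42,245+v/6-.42)
P=np.array([ray(c,T(*p),.02) for p in[(73,83),(742,79),(740,456),(65,460)]])
Q=np.array([ray(s,S(*p),.02) for p in[(58,405),(408,48),(634,172),(303,568)]])
for X in(P,Q):
    print(X.round(4).tolist(),"ctr",X.mean(0).round(4),"len",np.linalg.norm(np.diff(X,axis=0),axis=1).round(3),
     "yaw x",[np.arctan2(*(X[a]-X[b])[[1,0]]).round(4) for a,b in((0,3),(1,2))],"yaw y",[(np.arctan2(*(X[a]-X[b])[[1,0]])-np.pi/2).round(4) for a,b in((0,1),(3,2))])
for t,q in zip([(148,260),(368,253),(592,255)],[(230,318),(342,192),(454,76)]):
    r=least_squares(lambda p:np.r_[proj(c,p)-T(*t),proj(s,p)-S(*q)],[.47,.3,.09])
    print("tip",ray(c,T(*t),.096).round(4),ray(s,S(*q),.096).round(4),r.x.round(4),r.fun.round(2))
for t in[(183,264),(395,262),(607,262)]: print("collar",ray(c,T(*t),.049).round(4))
for q in[(238,370),(347,246),(457,135)]: print("collar side",ray(s,S(*q),.049).round(4))
# housing rings, foot rects
for x0,y0,w,h in[(125,130,140,275),(335,128,140,275),(547,128,137,275)]: print("foot",ray(c,T(x0+w/2,y0+h/2),.022).round(4))
E
```

```text
[[0.556, 0.4294, 0.02], [0.5516, 0.1578, 0.02], [0.3993, 0.1604, 0.02], [0.4035, 0.4315, 0.02]] ctr [0.4776 0.2948 0.02  ] len [0.272 0.152 0.271] yaw x [np.float64(-0.0134), np.float64(-0.0166)] yaw y [np.float64(-0.0161), np.float64(-0.0158)]
[[0.5552, 0.4263, 0.02], [0.5516, 0.1559, 0.02], [0.4008, 0.1604, 0.02], [0.4024, 0.4289, 0.02]] ctr [0.4775 0.2929 0.02  ] len [0.27  0.151 0.269] yaw x [np.float64(-0.0168), np.float64(-0.0299)] yaw y [np.float64(-0.0134), np.float64(-0.0061)]
tip [0.4775 0.3793 0.096 ] [0.4751 0.379  0.096 ] [0.4766 0.3789 0.095 ] [ 0.23  0.32 -0.34 -0.04]
tip [0.4783 0.2948 0.096 ] [0.477 0.295 0.096] [0.478  0.2947 0.0951] [ 0.09  0.14 -0.16 -0.02]
tip [0.4757 0.2088 0.096 ] [0.4752 0.2081 0.096 ] [0.4753 0.2085 0.0965] [ 0.07  0.11 -0.13 -0.01]
collar [0.4792 0.3773 0.049 ]
collar [0.4781 0.2933 0.049 ]
collar [0.4763 0.2093 0.049 ]
collar side [0.4796 0.3774 0.049 ]
collar side [0.481  0.2935 0.049 ]
collar side [0.4771 0.2083 0.049 ]
foot [0.4797 0.3791 0.022 ]
foot [0.4786 0.2944 0.022 ]
foot [0.4768 0.2095 0.022 ]
```

Emit:
{"name": "send_rows", "arguments": {
  "deltas": [0,0,0,0,0,-7,0,0,0,0,0,-7,0,0,0,0,0,-7,0,0,0,0,0,-7,0,0,0,0,0,-7,0,0,0,0,0,-7,0,0,0,0,0,-7,0,0,0,0,0,-7,0,0,0,0,0,-7,0,0,0,0,0,0],
  "jaw": 28
}}

```text
t: 1.3
eef_pos: [0.2536, -0.516, 0.2312]
tool_rot: [-2.236, -2.206, -0.0]
force: [0.7, -0.0, -0.2]
grip_width: 0.0239
gripper_force: 0.0
```

Emit:
{"name": "send_rows", "arguments": {
  "deltas": [20,8,0,0,0,0,36,14,0,0,0,0,40,14,0,0,0,0,40,14,0,0,0,0,40,14,0,0,0,0,40,14,0,0,0,0,40,14,0,0,0,0,40,14,0,0,0,0,40,12,0,0,0,0,40,10,0,0,0,0,40,8,0,0,0,0,40,8,0,0,0,0]
}}

```text
t: 2.5
eef_pos: [0.4044, -0.0606, 0.2316]
tool_rot: [2.241, 2.2, 0.001]
force: [0.3, 1.1, -0.2]
grip_width: 0.0244
gripper_force: 0.0
```

Emit:
{"name": "send_rows", "arguments": {
  "deltas": [40,10,0,0,0,0,40,10,0,0,0,0,40,10,0,0,0,0,40,10,0,0,0,0,40,8,0,0,0,0,40,8,0,0,0,0,20,6,0,0,0,0,0,0,0,0,0,0,0,0,0,0,0,0]
}}

```text
t: 3.4
eef_pos: [0.4696, 0.1969, 0.231]
tool_rot: [-2.238, -2.204, 0.001]
force: [-0.8, 0.1, 0.5]
grip_width: 0.0236
gripper_force: 0.0
```

Emit:
{"name": "send_rows", "arguments": {
  "deltas": [6,3,0,0,0,0,6,3.5,0,0,0,0,0,0,20,0,0,0,0,0,35,0,0,0,0,0,35,0,0,0,0,0,25,0,0,0,0,0,10,0,0,0,0,0,0,0,0,0,0,0,0,0,0,0]
}}

```text
t: 4.3
eef_pos: [0.4777, 0.2088, 0.1075]
tool_rot: [2.237, 2.204, 0.002]
force: [0.1, 0.3, -0.5]
grip_width: 0.0239
gripper_force: 0.0
```

```bash
python3 - <<'E'
from h import *
s=read_camera("side"); 
cv2.imwrite("pics/c3.png",cv2.resize(s["frame"][210:330,165:305],(700,600),interpolation=cv2.INTER_CUBIC)[:,:,::-1])
print(proj(s,observe()["eef_pos"]),observe()["eef_pos"],observe()["force"])
E
```

```text
[239.04711328 254.42637381] [0.4779788  0.20894837 0.10791887] [0.3193175  0.8732093  0.40957721]
```

View pics/c3.png

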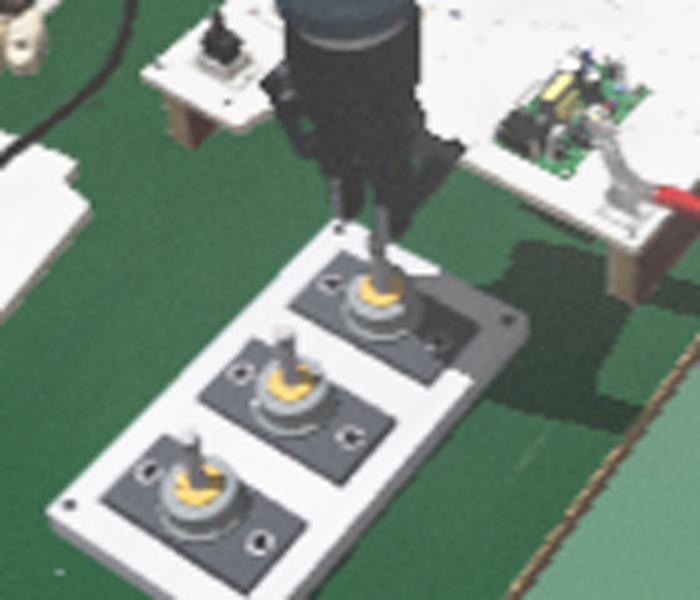

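The picture shows the two fingers at about (345,200) and (395,215) straddling the right spindle's tip at (380,215). Descend around it.

Emit:
{"name": "send_rows", "arguments": {
  "deltas": [0,-2,0,0,0,0,0,0,12,0,0,0,0,0,14,0,0,0,0,0,14,0,0,0,0,0,0,0,0,0,0,0,0,0,0,0]
}}

```text
t: 4.95
eef_pos: [0.4739, 0.2087, 0.0653]
tool_rot: [-2.237, -2.205, 0.003]
force: [0.4, -0.2, 0.1]
grip_width: 0.0241
gripper_force: 0.0
```

```bash
python3 - <<'E'
from h import *
F=[];
for i in range(6):
    read_camera("side"); o=observe(); F.append(o["force"])
print(np.round(F,2),o["eef_pos"],o["wrist_torque"])
E
```

```text
[[-0.   -0.03  0.22]
 [ 1.08 -0.07 -0.19]
 [ 0.69 -0.47 -0.99]
 [-0.5  -0.46 -0.41]
 [-0.39 -0.26 -0.54]
 [-0.16 -0.03 -0.41]] [0.47506329 0.20890576 0.06678575] [ 0.00097947  0.04271885 -0.02153089]
```

Emit:
{"name": "send_rows", "arguments": {
  "deltas": [0,3,0,0,0,0,0,3,0,0,0,0,0,1,0,0,0,0,0,0,0,0,0,0,0,0,0,0,0,0]
}}

```text
t: 5.75
eef_pos: [0.4816, 0.2087, 0.0662]
tool_rot: [-2.237, -2.205, 0.0]
force: [-0.1, -0.0, -0.5]
grip_width: 0.0242
gripper_force: 0.0
```

Emit:
{"name": "send_rows", "arguments": {
  "deltas": [0,1,0,0,0,0,0,0,0,0,0,0]
}}

```text
t: 5.95
eef_pos: [0.4826, 0.2087, 0.0662]
tool_rot: [-2.237, -2.205, 0.0]
force: [-0.5, 0.9, 0.3]
grip_width: 0.0241
gripper_force: 0.1
```

Emit:
{"name": "send_rows", "arguments": {
  "deltas": [0,1,0,0,0,0,0,0,0,0,0,0]
}}

```text
t: 6.15
eef_pos: [0.4832, 0.2087, 0.0662]
tool_rot: [-2.237, -2.205, 0.001]
force: [-2.1, 0.5, 1.1]
grip_width: 0.0238
gripper_force: 0.9
```

Emit:
{"name": "send_rows", "arguments": {
  "deltas": [0,1,0,0,0,0,0,0,0,0,0,0]
}}

```text
t: 6.35
eef_pos: [0.4838, 0.2087, 0.0661]
tool_rot: [-2.236, -2.205, 0.002]
force: [-5.0, -0.2, 4.7]
grip_width: 0.0243
gripper_force: 2.5
```

Emit:
{"name": "send_rows", "arguments": {
  "deltas": [0,-4,0,0,0,0,0,-5,0,0,0,0,0,0,-14,0,0,0,0,0,-16,0,0,0,0,0,-16,0,0,0,25,0,0,0,0,0,35,0,0,0,0,0,25,0,0,0,0,0,0,0,0,0,0,0,0,0,0,0,0,0]
}}

```text
t: 7.35
eef_pos: [0.4771, 0.294, 0.1131]
tool_rot: [2.235, 2.206, 0.001]
force: [-0.2, -0.1, 0.1]
grip_width: 0.0238
gripper_force: 0.0
```

```bash
python3 - <<'E'
from h import *
s=read_camera("side"); c=read_camera("top");o=observe()
a=cv2.resize(s["frame"][210:330,165:305],(560,480),interpolation=cv2.INTER_CUBIC)
cv2.imwrite("pics/c4.png",a[:,:,::-1])
print(o["eef_pos"],o["force"])
E
```

```text
[0.47699962 0.29312868 0.11267489] [-0.51531358  0.03567921  0.36222872]
```

View pics/c4.png

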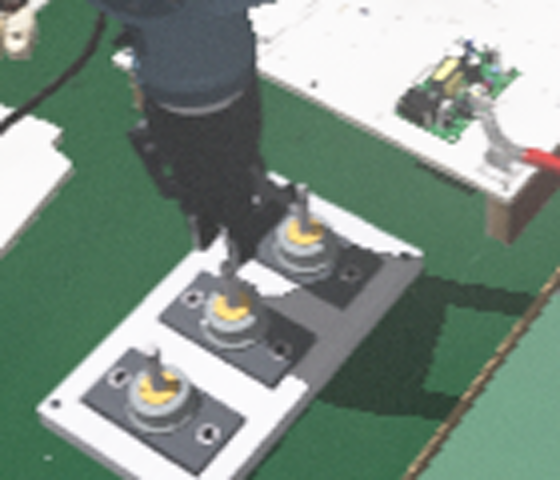

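The right post still stands upright; the middle spindle's tip at (230,240) is between the fingers.

Emit:
{"name": "send_rows", "arguments": {
  "deltas": [0,1,0,0,0,0,0,0,14,0,0,0,0,0,16,0,0,0,0,0,14,0,0,0,0,3,0,0,0,0,0,3,0,0,0,0,0,0,0,0,0,0,0,0,0,0,0,0]
}}

```text
t: 8.25
eef_pos: [0.4846, 0.2939, 0.069]
tool_rot: [2.237, 2.205, 0.002]
force: [0.1, 1.0, -1.3]
grip_width: 0.0239
gripper_force: 0.0
```

Emit:
{"name": "send_rows", "arguments": {
  "deltas": [0,1,0,0,0,0,0,0,0,0,0,0]
}}

```text
t: 8.45
eef_pos: [0.4851, 0.2938, 0.0687]
tool_rot: [2.237, 2.205, 0.001]
force: [0.7, -0.2, 0.1]
grip_width: 0.0236
gripper_force: 0.0
```

Emit:
{"name": "send_rows", "arguments": {
  "deltas": [0,1,0,0,0,0,0,0,0,0,0,0]
}}

```text
t: 8.65
eef_pos: [0.4859, 0.2937, 0.0684]
tool_rot: [-2.237, -2.205, -0.0]
force: [-0.1, -0.1, 0.2]
grip_width: 0.0239
gripper_force: 0.2
```

Emit:
{"name": "send_rows", "arguments": {
  "deltas": [0,1,0,0,0,0,0,0,0,0,0,0]
}}

```text
t: 8.85
eef_pos: [0.4869, 0.2937, 0.0683]
tool_rot: [-2.237, -2.205, 0.0]
force: [-0.3, 0.5, 0.4]
grip_width: 0.0238
gripper_force: 0.3
```

Emit:
{"name": "send_rows", "arguments": {
  "deltas": [0,0.5,0,0,0,0,0,0,0,0,0,0]
}}

```text
t: 9.05
eef_pos: [0.4874, 0.2937, 0.0683]
tool_rot: [-2.237, -2.205, -0.0]
force: [-0.6, 0.8, 0.8]
grip_width: 0.0239
gripper_force: 0.3
```

Emit:
{"name": "send_rows", "arguments": {
  "deltas": [0,1,0,0,0,0,0,0,0,0,0,0]
}}

```text
t: 9.25
eef_pos: [0.4885, 0.2936, 0.0683]
tool_rot: [2.237, 2.205, 0.0]
force: [-0.8, -0.8, 1.1]
grip_width: 0.0242
gripper_force: 0.3
```

Emit:
{"name": "send_rows", "arguments": {
  "deltas": [0,1,0,0,0,0,0,0,0,0,0,0]
}}

```text
t: 9.45
eef_pos: [0.4895, 0.2936, 0.0683]
tool_rot: [2.237, 2.205, 0.0]
force: [-0.0, -0.2, 0.8]
grip_width: 0.0239
gripper_force: 0.3
```

Emit:
{"name": "send_rows", "arguments": {
  "deltas": [0,1,0,0,0,0,0,0,0,0,0,0]
}}

```text
t: 9.65
eef_pos: [0.4905, 0.2936, 0.0683]
tool_rot: [2.237, 2.205, 0.0]
force: [-0.4, 0.3, 0.3]
grip_width: 0.0236
gripper_force: 0.3
```

Emit:
{"name": "send_rows", "arguments": {
  "deltas": [0,1,0,0,0,0,0,0,0,0,0,0]
}}

```text
t: 9.85
eef_pos: [0.491, 0.2936, 0.0682]
tool_rot: [-2.237, -2.205, 0.001]
force: [-2.6, 0.7, 2.2]
grip_width: 0.0237
gripper_force: 1.3
```

Emit:
{"name": "send_rows", "arguments": {
  "deltas": [0,1,0,0,0,0,0,0,0,0,0,0]
}}

```text
t: 10.05
eef_pos: [0.4916, 0.2936, 0.0681]
tool_rot: [-2.237, -2.205, 0.002]
force: [-4.7, 0.2, 3.2]
grip_width: 0.0239
gripper_force: 2.7
```

Emit:
{"name": "send_rows", "arguments": {
  "deltas": [0,0.5,0,0,0,0,0,0,0,0,0,0]
}}

```text
t: 10.25
eef_pos: [0.4919, 0.2936, 0.0681]
tool_rot: [-2.236, -2.205, 0.003]
force: [-6.4, 0.1, 4.1]
grip_width: 0.024
gripper_force: 3.3
```

Emit:
{"name": "send_rows", "arguments": {
  "deltas": [0,-3,0,0,0,0,0,-3,0,0,0,0,0,-3,0,0,0,0,0,-3,0,0,0,0,0,-3,0,0,0,0,0,-3,0,0,0,0,0,0,0,0,0,0,0,0,0,0,0,0]
}}

```text
t: 11.05
eef_pos: [0.4748, 0.2938, 0.0683]
tool_rot: [-2.237, -2.205, 0.0]
force: [0.8, -0.3, -0.5]
grip_width: 0.0239
gripper_force: 0.0
```

Emit:
{"name": "send_rows", "arguments": {
  "deltas": [0,-1.5,0,0,0,0,0,0,0,0,0,0]
}}

```text
t: 11.25
eef_pos: [0.4734, 0.2939, 0.0683]
tool_rot: [2.237, 2.205, 0.0]
force: [0.4, -0.0, -0.9]
grip_width: 0.024
gripper_force: 0.1
```

Emit:
{"name": "send_rows", "arguments": {
  "deltas": [0,-1.5,0,0,0,0,0,0,0,0,0,0]
}}

```text
t: 11.45
eef_pos: [0.4719, 0.2939, 0.0684]
tool_rot: [2.237, 2.205, 0.0]
force: [1.4, 0.9, 0.8]
grip_width: 0.0242
gripper_force: 0.3
```

Emit:
{"name": "send_rows", "arguments": {
  "deltas": [0,-1,0,0,0,0,0,0,0,0,0,0]
}}

```text
t: 11.65
eef_pos: [0.4708, 0.2939, 0.0683]
tool_rot: [2.237, 2.205, 0.0]
force: [0.5, 0.3, 0.4]
grip_width: 0.0242
gripper_force: 0.3
```

Emit:
{"name": "send_rows", "arguments": {
  "deltas": [0,-1,0,0,0,0,0,0,0,0,0,0]
}}

```text
t: 11.85
eef_pos: [0.4697, 0.2939, 0.0683]
tool_rot: [-2.237, -2.205, 0.0]
force: [-0.1, -0.4, 0.7]
grip_width: 0.0242
gripper_force: 0.3
```

Emit:
{"name": "send_rows", "arguments": {
  "deltas": [0,-1,0,0,0,0,0,0,0,0,0,0]
}}

```text
t: 12.05
eef_pos: [0.4688, 0.2939, 0.0683]
tool_rot: [2.237, 2.205, 0.0]
force: [0.7, -0.1, 0.8]
grip_width: 0.024
gripper_force: 0.4
```

Emit:
{"name": "send_rows", "arguments": {
  "deltas": [0,-1,0,0,0,0,0,0,0,0,0,0]
}}

```text
t: 12.25
eef_pos: [0.4683, 0.294, 0.0685]
tool_rot: [2.237, 2.205, 0.001]
force: [2.5, 0.9, 0.3]
grip_width: 0.0236
gripper_force: 1.2
```

Emit:
{"name": "send_rows", "arguments": {
  "deltas": [0,3,0,0,0,0,0,3,0,0,0,0,0,3,0,0,0,0,0,3,0,0,0,0,0,3,0,0,0,0,0,3,0,0,0,0,0,2,0,0,0,0,0,1.5,0,0,0,0,0,0,0,0,0,0,0,0,0,0,0,0]
}}

```text
t: 13.25
eef_pos: [0.4894, 0.2936, 0.0683]
tool_rot: [2.237, 2.205, 0.0]
force: [1.0, 0.5, 0.3]
grip_width: 0.0241
gripper_force: 0.0
```

Emit:
{"name": "send_rows", "arguments": {
  "deltas": [0,1,0,0,0,0,0,0,0,0,0,0]
}}

```text
t: 13.45
eef_pos: [0.4903, 0.2936, 0.0683]
tool_rot: [-2.237, -2.205, 0.0]
force: [-0.2, -0.7, 0.4]
grip_width: 0.0242
gripper_force: 0.2
```

Emit:
{"name": "send_rows", "arguments": {
  "deltas": [0,1,0,0,0,0,0,0,0,0,0,0]
}}

```text
t: 13.65
eef_pos: [0.4909, 0.2936, 0.0681]
tool_rot: [-2.237, -2.205, 0.001]
force: [-2.2, 0.7, 1.5]
grip_width: 0.0238
gripper_force: 1.1
```

```bash
python3 - <<'E'
from h import *
s=read_camera("side");o=observe()
a=cv2.resize(s["frame"][225:325,165:285],(720,600),interpolation=cv2.INTER_CUBIC)
cv2.imwrite("pics/c5.png",a[:,:,::-1])
print(o["eef_pos"],o["force"])
E
```

```text
[0.49093369 0.29359487 0.06814446] [-1.59786388  0.07423713  0.63636813]
```

View pics/c5.png

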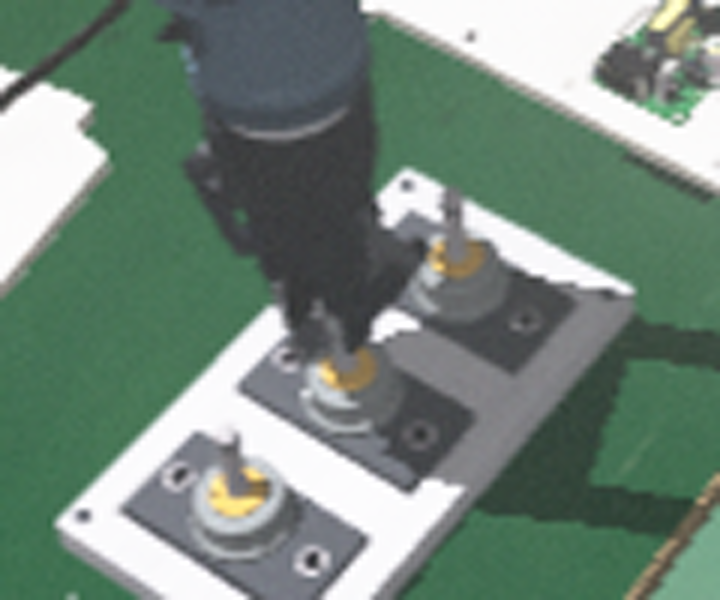

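The middle spindle now leans towards +x (collar (345,370) to tip about (322,310)); the others stand upright. Second to and fro.

Emit:
{"name": "send_rows", "arguments": {
  "deltas": [0,-3,0,0,0,0,0,-3,0,0,0,0,0,-3,0,0,0,0,0,-3,0,0,0,0,0,-3,0,0,0,0,0,-3,0,0,0,0,0,-2,0,0,0,0,0,-1.5,0,0,0,0,0,-1,0,0,0,0,0,0,0,0,0,0,0,0,0,0,0,0]
}}

```text
t: 14.8
eef_pos: [0.4689, 0.2939, 0.0683]
tool_rot: [-2.237, -2.205, -0.0]
force: [0.5, 1.0, 0.5]
grip_width: 0.0237
gripper_force: 0.3
```

Emit:
{"name": "send_rows", "arguments": {
  "deltas": [0,3,0,0,0,0,0,3,0,0,0,0,0,3,0,0,0,0,0,3,0,0,0,0,0,3,0,0,0,0,0,3,0,0,0,0,0,2,0,0,0,0,0,1.5,0,0,0,0,0,0.5,0,0,0,0,0,0,0,0,0,0,0,0,0,0,0,0]
}}

```text
t: 15.9
eef_pos: [0.4907, 0.2936, 0.0683]
tool_rot: [-2.237, -2.205, 0.0]
force: [-1.9, 0.2, 1.4]
grip_width: 0.0237
gripper_force: 0.7
```

Emit:
{"name": "send_rows", "arguments": {
  "deltas": [0,-4,0,0,0,0,0,0,-14,0,0,0,0,0,-18,0,0,0,0,0,-20,0,0,0,0,0,0,0,0,7.5,0,0,0,0,0,7.5,0,0,0,0,0,7.5,0,0,0,0,0,7.5,0,0,0,0,0,7.5,0,0,0,0,0,7.5]
}}

```text
t: 16.9
eef_pos: [0.4872, 0.2938, 0.1216]
tool_rot: [2.914, 1.173, 0.002]
force: [-0.3, -0.5, 0.2]
grip_width: 0.0236
gripper_force: 0.0
```

Emit:
{"name": "send_rows", "arguments": {
  "deltas": [0,0,0,0,0,7.5,0,0,0,0,0,7.5,0,0,0,0,0,7.5,0,0,0,0,0,7.5,0,0,0,0,0,7.5,0,0,0,0,0,7.5,0,0,0,0,0,0,0,0,0,0,0,0],
  "jaw": 55
}}

```text
t: 17.7
eef_pos: [0.4872, 0.2938, 0.1211]
tool_rot: [-3.141, 0.017, -0.002]
force: [0.1, 0.3, 0.5]
grip_width: 0.0469
gripper_force: 0.0
```

```bash
python3 - <<'E'
from h import *
s=read_camera("side");o=observe()
a=cv2.resize(s["frame"][225:325,165:285],(720,600),interpolation=cv2.INTER_CUBIC)
cv2.imwrite("pics/c6.png",a[:,:,::-1])
print(o["eef_pos"],o["force"],cv2.Rodrigues(o["tool_rot"])[0].round(3))
E
```

```text
[0.48707663 0.29375375 0.12091519] [-0.08615086 -0.47032331  0.01760921] [[ 1.    -0.011  0.001]
 [-0.011 -1.     0.   ]
 [ 0.001 -0.    -1.   ]]
```

View pics/c6.png

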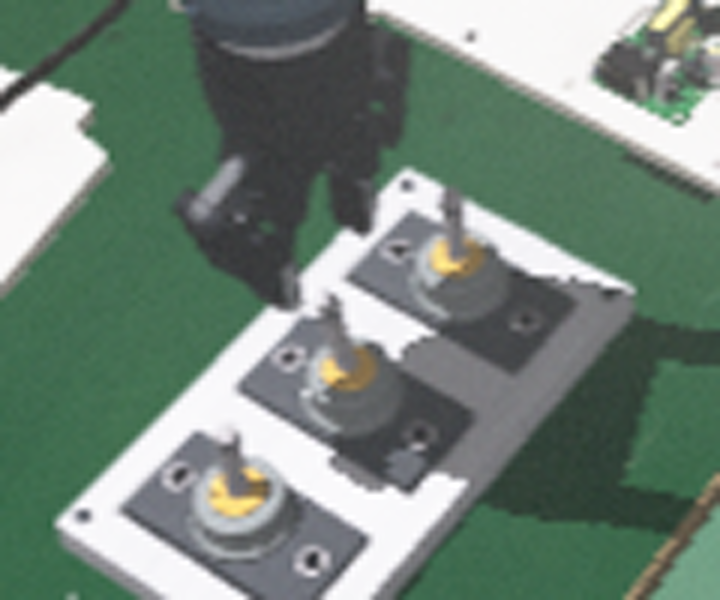

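The fingers are open across y, and the middle spindle stays leaning, with its tip at (328,300) and collar at (345,370). Descend and grip.

Emit:
{"name": "send_rows", "arguments": {
  "deltas": [-1,0,0,0,0,0,0,0,15,0,0,0,0,0,18,0,0,0,0,0,16,0,0,0,0,0,12,0,0,0,0,0,0,0,0,0]
}}

```text
t: 18.35
eef_pos: [0.484, 0.293, 0.0566]
tool_rot: [3.14, -0.022, -0.007]
force: [-0.8, 0.6, -0.6]
grip_width: 0.0468
gripper_force: 0.0
```

Emit:
{"name": "send_rows", "arguments": {
  "deltas": [0,0,0,0,0,0,0,0,0,0,0,0,0,0,0,0,0,0,0,0,0,0,0,0,0,0,0,0,0,0,0,0,0,0,0,0,0,0,0,0,0,0,0,0,0,0,0,0],
  "jaw": 10
}}

```text
t: 19.15
eef_pos: [0.4866, 0.2931, 0.0602]
tool_rot: [3.141, -0.023, 0.002]
force: [-0.1, -5.9, 3.9]
grip_width: 0.0104
gripper_force: 58.7
```

Emit:
{"name": "send_rows", "arguments": {
  "deltas": [0,0.7,0,0,0,0,0,0,-3,0,0,0,0,0,-4,0,0,0,0,0,-4,0,0,0,0,0,-4,0,0,0,0,0,0,0,0,0]
}}

```text
t: 19.75
eef_pos: [0.486, 0.2933, 0.0747]
tool_rot: [-3.141, 0.022, -0.001]
force: [0.7, -0.2, -8.4]
grip_width: 0.0102
gripper_force: 58.3
```

```bash
python3 - <<'E'
from h import *
s=read_camera("side");o=observe()
a=cv2.resize(s["frame"][225:325,165:285],(720,600),interpolation=cv2.INTER_CUBIC)
cv2.imwrite("pics/c7.png",a[:,:,::-1])
print(o["eef_pos"],o["force"],o["wrist_torque"],o["grip_width"])
E
```

```text
[0.48594788 0.29314851 0.07449573] [-0.89811493  0.5948231  -8.4675173 ] [-0.0514448  -0.04534243 -0.03498297] 0.010152599251238046
```

View pics/c7.png

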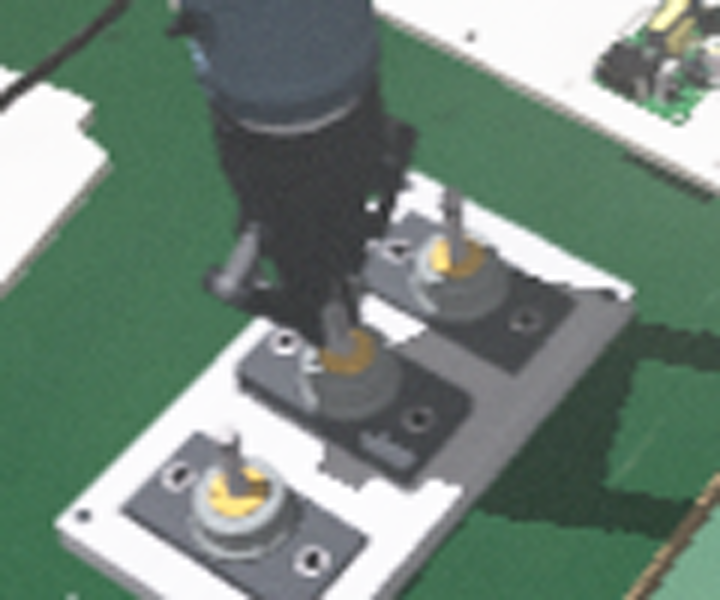

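Carrying 8.4 N with the foot level and 15 mm up, out of the pocket. Now lift and carry it to the tray.

Emit:
{"name": "send_rows", "arguments": {
  "deltas": [0,0,-8,0,0,0,0,0,-14,0,0,0,0,0,-18,0,0,0,0,0,-20,0,0,0,0,0,-20,0,0,0,0,0,-18,0,0,0,0,0,-12,0,0,0,0,0,-5,0,0,0,0,0,0,0,0,0]
}}

```text
t: 20.7
eef_pos: [0.4862, 0.2931, 0.1902]
tool_rot: [-3.141, 0.023, -0.002]
force: [-0.1, 0.1, -8.9]
grip_width: 0.0103
gripper_force: 58.7
```

Emit:
{"name": "send_rows", "arguments": {
  "deltas": [1,6,0,0,0,0,1,12,0,0,0,0,1,18,0,0,0,0,1,24,0,0,0,0,1,26,0,0,0,0,1,26,0,0,0,0,1,26,0,0,0,0,1,26,0,0,0,0,1,26,0,0,0,0,1,26,0,0,0,0,1,26,0,0,0,0,1,26,0,0,0,0]
}}

```text
t: 21.9
eef_pos: [0.4931, 0.023, 0.1885]
tool_rot: [3.141, -0.024, -0.002]
force: [0.8, -0.8, -9.4]
grip_width: 0.0106
gripper_force: 58.7
```

Emit:
{"name": "send_rows", "arguments": {
  "deltas": [1,26,0,0,0,0,1,26,0,0,0,0,1,26,0,0,0,0,1,26,0,0,0,0,1,26,0,0,0,0,1,26,0,0,0,0,1,26,0,0,0,0,1,26,0,0,0,0,1,26,0,0,0,0,1,26,0,0,0,0,1,24,0,0,0,0,1,18,0,0,0,0]
}}

```text
t: 23.1
eef_pos: [0.5004, -0.2793, 0.1883]
tool_rot: [-3.141, 0.025, 0.002]
force: [-0.3, 0.2, -8.5]
grip_width: 0.0106
gripper_force: 58.9
```

Emit:
{"name": "send_rows", "arguments": {
  "deltas": [0,12,0,0,0,0,0,6,0,0,0,0,0,0,0,0,0,0,0,0,0,0,0,0,0,0,0,0,0,0]
}}

```text
t: 23.6
eef_pos: [0.5014, -0.2942, 0.1892]
tool_rot: [-3.141, 0.021, 0.0]
force: [1.0, -0.2, -10.1]
grip_width: 0.0103
gripper_force: 58.9
```

```bash
python3 - <<'E'
from h import *
s=read_camera("side");c=read_camera("top");o=observe()
e=o["eef_pos"]; u,v=proj(s,e).astype(int)
a=cv2.resize(s["frame"][v-50:v+70,u-60:u+60],(590,590),interpolation=cv2.INTER_CUBIC)
cv2.imwrite("pics/c8.png",a[:,:,::-1])
print(o["t"],e,o["force"],cv2.Rodrigues(o["tool_rot"])[0].round(3),u,v)
E
```

```text
23.7 [ 0.50151755 -0.29444416  0.18933947] [-0.29586114 -0.53829101 -9.315228  ] [[ 1.    -0.013 -0.   ]
 [-0.013 -1.     0.   ]
 [-0.    -0.    -1.   ]] 315 147
```

View pics/c8.png

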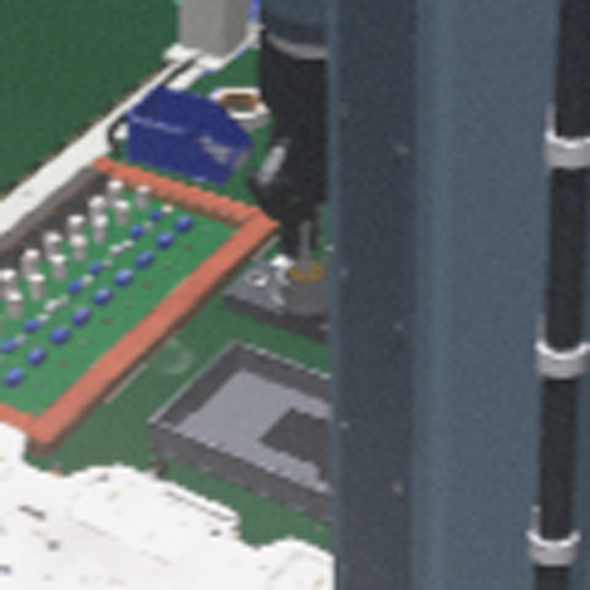

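The post hangs level over the tray with its spindle leaning (collar at (305,270) in the crop). Lower it.

Emit:
{"name": "send_rows", "arguments": {
  "deltas": [0,0,10,0,0,0,0,0,18,0,0,0,0,0,22,0,0,0,0,0,22,0,0,0,0,0,20,0,0,0,0,0,16,0,0,0,0,0,10,0,0,0,0,0,6,0,0,0,0,0,3,0,0,0,0,0,0,0,0,0,0,0,0,0,0,0]
}}

```text
t: 24.8
eef_pos: [0.5019, -0.2958, 0.0632]
tool_rot: [3.14, -0.023, 0.002]
force: [-0.9, 0.7, -9.3]
grip_width: 0.0103
gripper_force: 58.8
```

Emit:
{"name": "send_rows", "arguments": {
  "deltas": [0,0,2,0,0,0,0,0,2,0,0,0,0,0,0,0,0,0]
}}

```text
t: 25.1
eef_pos: [0.5012, -0.2952, 0.0581]
tool_rot: [-3.141, 0.023, 0.0]
force: [0.1, -0.2, -9.2]
grip_width: 0.0104
gripper_force: 58.8
```

Emit:
{"name": "send_rows", "arguments": {
  "deltas": [0,0,1,0,0,0,0,0,0,0,0,0]
}}

```text
t: 25.3
eef_pos: [0.5013, -0.2952, 0.0572]
tool_rot: [-3.141, 0.023, 0.0]
force: [-0.3, 0.6, -8.1]
grip_width: 0.0103
gripper_force: 58.8
```

Emit:
{"name": "send_rows", "arguments": {
  "deltas": [0,0,1,0,0,0,0,0,0,0,0,0]
}}

```text
t: 25.5
eef_pos: [0.5014, -0.2954, 0.0564]
tool_rot: [3.141, -0.023, 0.0]
force: [-0.0, -0.4, -8.9]
grip_width: 0.01
gripper_force: 59.0
```

Emit:
{"name": "send_rows", "arguments": {
  "deltas": [0,0,1,0,0,0,0,0,0,0,0,0]
}}

```text
t: 25.7
eef_pos: [0.5016, -0.2956, 0.0562]
tool_rot: [3.141, -0.023, 0.001]
force: [-1.9, 1.1, -0.6]
grip_width: 0.0101
gripper_force: 59.9
```

Emit:
{"name": "send_rows", "arguments": {
  "deltas": [0,0,0.5,0,0,0,0,0,0,0,0,0]
}}

```text
t: 25.9
eef_pos: [0.5018, -0.2956, 0.0561]
tool_rot: [3.141, -0.022, 0.001]
force: [-3.3, 1.9, 5.3]
grip_width: 0.0104
gripper_force: 60.5
```

Down on the floor. Ease back half a millimetre, open and rise.

Emit:
{"name": "send_rows", "arguments": {
  "deltas": [0,0,-0.5,0,0,0,0,0,0,0,0,0]
}}

```text
t: 26.1
eef_pos: [0.5017, -0.2956, 0.0561]
tool_rot: [3.141, -0.023, 0.001]
force: [-3.9, 2.5, 4.8]
grip_width: 0.01
gripper_force: 60.4
```

Emit:
{"name": "send_rows", "arguments": {
  "deltas": [0,0,0,0,0,0,0,0,0,0,0,0,0,0,0,0,0,0,0,0,0,0,0,0,0,0,0,0,0,0,0,0,-10,0,0,0,0,0,-20,0,0,0,0,0,-25,0,0,0,0,0,-30,0,0,0,0,0,-30,0,0,0,0,0,-30,0,0,0],
  "jaw": 45
}}

```text
t: 27.2
eef_pos: [0.5014, -0.2953, 0.2023]
tool_rot: [3.141, -0.023, 0.001]
force: [1.0, -0.1, -0.1]
grip_width: 0.0382
gripper_force: 0.0
```

Emit:
{"name": "send_rows", "arguments": {
  "deltas": [-20,0,-20,0,0,0,-30,0,-20,0,0,0,-40,0,-10,0,0,0,-40,0,-10,0,0,0,-30,0,0,0,0,0,0,0,0,0,0,0,0,0,0,0,0,0]
}}

```text
t: 27.9
eef_pos: [0.3414, -0.2933, 0.2613]
tool_rot: [3.14, -0.025, 0.002]
force: [-0.1, 0.0, -0.2]
grip_width: 0.0385
gripper_force: 0.0
```

```bash
python3 - <<'E'
from h import *
s=read_camera("side");c=read_camera("top");o=observe()
a=cv2.resize(c["frame"][185:265,340:450],(715,520),interpolation=cv2.INTER_CUBIC)
b=cv2.resize(s["frame"][165:215,275:355],(480,300),interpolation=cv2.INTER_CUBIC)
g=np.zeros((300,715,3),np.uint8)
cv2.imwrite("pics/c9.png",np.hstack([cv2.resize(a,(400,290)),cv2.resize(b,(400,290))])[:,:,::-1])
print(o["t"],o["eef_pos"],o["force"],proj(c,[.497,-.296,.1]))
E
```

```text
28.0 [ 0.34204284 -0.29314621  0.26069132] [ 0.53114184 -0.63700932  0.25104589] [382.94271327 220.79714118]
```

View pics/c9.png

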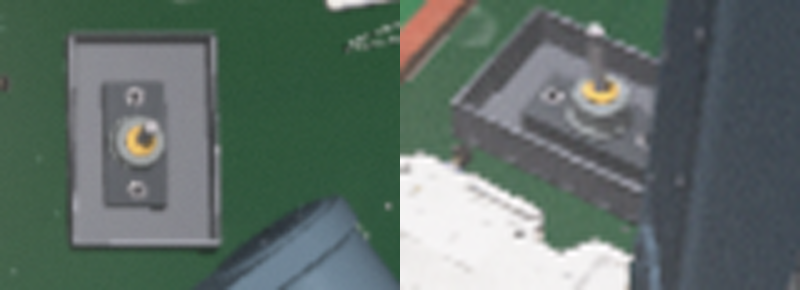

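The post stands in the tray centre, with collar at (141,142) and tip at (151,128) in the top crop. The spindle leans towards +x. I'll check that numerically with a ray cast, which needs no further picture.

```bash
python3 - <<'E'
from h import *
c=read_camera("top"); k=400/110
T=lambda u,v:(340+u/k-.4,185+v/k-.4)
for n,p,z in(("tip",(151,128),.092),("collar",(141,142),.045),("foot",(135,145),.020)): print(n,ray(c,T(*p),z).round(4))
f=c["frame"].astype(int)[200:246,355:402]; 
m=(f[...,0]-f[...,2]>40); ys,xs=np.nonzero(m); print("brass",ray(c,(355+xs.mean(),200+ys.mean()),.045).round(4),len(xs))
f=c["frame"].astype(int)[200:266,145:245]
print(observe()["t"],observe()["force"])
s=read_camera("side")
for x in(-.0085,0,.0085): print(x,proj(c,[.4955+x,-.2955,.092]),proj(s,[.4955+x,-.2955,.092]))
# tip: bright saturated-low pixels near the collar in top view
R=c["frame"].astype(int)[214:230,372:388]; print(R.min(2))
E
```

```text
tip [ 0.5009 -0.2922  0.092 ]
collar [ 0.4932 -0.2926  0.045 ]
foot [ 0.4927 -0.2921  0.02  ]
brass [ 0.4919 -0.2903  0.045 ] 40
28.05 [0.4548659  0.09519143 0.41396535]
-0.0085 [382.39356268 224.27737345] [317.47339973 170.68553323]
0 [382.27150666 221.5297224 ] [315.48617595 169.95959944]
0.0085 [382.14960338 218.78550975] [313.50818775 169.23703942]
[[102 102 101 106 104 117 112 103  99  99  97 100 101 109 128 134]
 [102 101 101 101 101 105 103  99  98  99  96 100 102 109 128 136]
 [102 101 105 105 105 112 104 101 100  99  99  99 100 108 127 135]
 [105 114 132 127 132 140 141 136 128 117 106 101 101 110 127 134]
 [125 128 144 153 158 162 164 153 161 164 150 118 103 114 127 135]
 [124 135 155 164 165 155 145 136 179 192 187 145 110 115 128 134]
 [120 150 163 151 139 125 115 110 169 188 185 156 119 114 130 135]
 [131 158 158 130 114 106  97  88 125 139 148 154 133 118 130 136]
 [143 165 150 124 112 102  91  84  90  88 118 154 151 122 128 135]
 [146 164 137 116 111  98  88  81  76  75 110 152 159 123 126 133]
 [146 163 126 113 112 101  91  80  69  70 107 152 159 123 126 134]
 [138 163 153 122 112 105 100  83  69  90 125 155 151 121 126 135]
 [124 156 169 135 115 112 109  97  97 115 145 161 134 112 127 134]
 [107 141 161 158 139 118 110 112 115 141 161 146 111 101 125 136]
 [ 98 107 143 157 160 149 147 148 150 160 151 119  94 100 126 133]
 [101  87 104 127 146 157 159 157 152 138 116  96  93 104 126 135]]
```

```bash
python3 -c "
from station import *
print(close_job())"
```

```text
the job is handed in; nothing more can be done
None
```

The worn post was the middle one: it is standing in the reject tray with its spindle leaning about 8 mm towards +x, and the job is handed in. I rocked the right post one way only (it resisted springily) and never rocked the left one, and I viewed 11 pictures, one over the limit of 10.

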